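Feel a re-glued drawer's edge for splinters

ROBOT

A 6-joint arm with a two-finger parallel gripper is mounted at the origin on the work surface. World frame = base frame: x ahead of the robot, y to its left, z up, the work surface at z = 0. Lengths are in mm, angles in degrees, forces in N, time in s.
With the tool pointing down it reaches from about 300 to 850 mm from the base axis. Payload 4.2 kg.
Tool frame: the origin (TCP) lies on the centre line of the jaws, within the pads' length; the fingertips stand 11 mm ahead of it and the grasp point (between the pads) lies 8 mm behind it; z points along the fingers, y is the direction in which the jaws open and shut (so a half turn about z gives the same grasp; the last joint's range is limited). The gripper opens to 91 mm and grips with 3 to 60 N. Pads are 32 mm wide; open, the fingers measure 118 mm over their backs; the gripper's body (76 mm by 178 mm) begins 60 mm behind the grasp point.
Start: joints at [68.354, 18.312, 89.639, -0, 72.044, -1.146], TCP at [201.377, 538.602, 194.476] pointing down, gripper open.
Joint ranges: [-177.97, 177.97], [-48.28, 115.42], [12.27, 149.76], [-77.06, 257.06], [2.81, 150.46], [-146.56, 146.56]. Speed limits (degrees/s): [147.25, 147.25, 180, 180, 180, 180].

INTERFACE

Orientations are given as [roll, pitch, yaw] about the fixed x, y, z axes, in that order (R = Rz(yaw) Ry(pitch) Rx(roll)).
In Python, from workcell import env, grab_frame gives the robot as it stands. The module is installed in compiled form; this text tells all that it offers.
- The arm moves only by the tool arm_command, never from a script. Its argument "series" is one flat list of numbers, 6 for each row, row after row: the shift along the world's x, y, z each as a share of 400 mm, from -1 to 1, then the turn, a rotation vector about the world's x, y, z each as a share of 45 degrees, from -1 to 1. A call has 1 to 20 rows; each row shifts and turns the commanded pose from where the row before left it; what a row does not reach is not made up. A row lasts 1/12 s, in which the tool goes at most 41.7 mm and 7.16 degrees, less where a joint would pass 70% of its speed; a pose out of reach is approached as far as the arm can. A call with a number of a shift or a turn outside -1 to 1 is refused whole. A call with a gripper value outside its range is refused whole. "hand" is the opening, from 0 (shut) to 1 (fully open), set as the call begins (left out, the last holds). The fingers move at their own pace and stop on an object; "newtons" is the grip in N (left out, the last holds). Time passes only in rows, so rows that do not move let the fingers close. It gives the time, the measured TCP pose, the force and the opening at its end, in the units of the state.
- env.state(): the state, without advancing time (a new reading comes with each control period).
- grab_frame(name): name is "scene" or "top"; returns a dict with "frame" (400x640x3 uint8, red, green, blue), "intrinsics" (3x3 intrinsics, pixels), "R" (3x3) and "t" (3): a world point X has camera coordinates R X + t. Camera axes: x right, y down, z forward; pixel columns grow to the right and rows downward; lengths in mm; the calibration is good to about 2 mm. A picture is of the moment at which its call begins. There is no depth.
- env.job_done(): hands the job in, once; it reports no verdict.
The state is a dict: "time_s": time; "qpos": joint angles; "qvel": joint speeds; "effort": joint torques, N m; "ee_pos": TCP position; "ee_rot": TCP orientation; "force": force on the tool from outside, world axes, zero at the start; "torque": the same for the moment, N m; "gripper_width": finger opening in mm.
Only numpy, scipy, OpenCV 4.12 (cv2) and the standard library are available. Lean on these libraries where they do the work, as an engineer would, in place of code of your own. Each camera call takes 0.05 s, during which the arm holds its last target.

TASK

The wooden drawer on the bench has just been re-glued and sanded: feel its top edge for splinters and proud joints. Set a fingertip on the left end of the front board's top edge (left as seen from the robot) and run it lightly along the whole edge, round the front right corner and on along the right side's top edge to the rear corner, in one stroke without lifting off, then take the hand away. Do not shove, pinch or lift the drawer, and leave everything in it and around it as it is.

Things in the scene. Friction and masses are not known exactly. Their poses are not given: they have to be found in the camera images.
- drawer: Wooden drawer (about 1.1 kg, loose, rigid) upright on the bench: 180 mm deep (its x), 260 wide (y), 80 high. Origin: centre of its underside, z up. The brown front board (16 mm thick, steel bar pull outside) is its -x end and faces the robot; seen from there, left is +y, right -y. The pale side boards (12 mm) start behind it. All top edges are flat, level and flush, 80 mm above the bench; inner floor at 14 mm.
- front1: Section 1 of 5 of the front board's top edge, counted from its left end: 36 mm long (y), 16 mm wide (x), fixed to the drawer. Origin: middle of the section, on the top surface of the edge. Axes as the drawer's. Its +y end is the left end of the edge. The edge runs along the drawer's x = -82 mm, y from +130 to -130 mm.
- front2: Section 2 of 5 of the front board's top edge, counted from its left end: 60 mm long (y), 16 mm wide (x), fixed to the drawer. Origin: middle of the section, on the top surface of the edge. Axes as the drawer's.
- front3: Section 3 of 5 of the front board's top edge, counted from its left end: 58 mm long (y), 16 mm wide (x), fixed to the drawer. Origin: middle of the section, on the top surface of the edge. Axes as the drawer's.
- front4: Section 4 of 5 of the front board's top edge, counted from its left end: 58 mm long (y), 16 mm wide (x), fixed to the drawer. Origin: middle of the section, on the top surface of the edge. Axes as the drawer's.
- front5: Section 5 of 5 of the front board's top edge, counted from its left end: 48 mm long (y), 16 mm wide (x), fixed to the drawer. Origin: middle of the section, on the top surface of the edge. Axes as the drawer's. Its -y end is the front right corner.
- side1: Section 1 of 3 of the right side board's top edge, counted from the front: 64 mm long (x), 12 mm wide (y), fixed to the drawer. Origin: middle of the section, on the top surface of the edge. Axes as the drawer's. The edge runs along the drawer's y = -124 mm, x from -74 to +90 mm (rear corner).
- side2: Section 2 of 3 of the right side board's top edge, counted from the front: 60 mm long (x), 12 mm wide (y), fixed to the drawer. Origin: middle of the section, on the top surface of the edge. Axes as the drawer's.
- side3: Section 3 of 3 of the right side board's top edge, counted from the front: 40 mm long (x), 12 mm wide (y), fixed to the drawer. Origin: middle of the section, on the top surface of the edge. Axes as the drawer's. Its +x end is the rear corner, the end of the edge. No section is as long as an opened gripper is wide: keep the fingers shut so as to touch one place at a time.
- sanding_block: Bystander inside the drawer, loose: wood and cork sanding block, 90 x 52 x 34 mm. Origin: centre of its underside. Its top is below the drawer's edges.
- filler_tin: Bystander inside the drawer, loose: small round tin with a yellow band, 60 mm across, 55 mm high, its top below the drawer's edges. Origin: centre of its underside.
- glue_bottle: Bystander, loose: white glue bottle with an orange cap, 54 mm across, 165 mm high. Origin: centre of its underside.
- grease_cartridge: Bystander, loose: grey grease cartridge standing upright, 54 mm across, 234 mm high. Origin: centre of its underside.
- paint_tin: Bystander, loose: red paint tin with a steel lid, 94 mm across, 106 mm high. Origin: centre of its underside.
- screwdriver: Bystander, loose: red-handled screwdriver lying down, 200 mm long. Origin: on its underside, near the middle.
- try_square: Bystander, loose: try square lying flat, wooden stock 110 mm, steel blade 150 mm, 16 mm high. Origin: on its underside, between stock and blade.
- wire_wheel: Bystander, loose: brass wire wheel lying flat, 74 mm across, 18 mm high. Origin: centre of its underside.

How it is judged:
By the outcome, as a careful person would: the job done as asked, in the order asked, and still so for the second after the job is handed in, with the robot touching nothing.
It also fails if it takes over 50 s, if anything falls off the work surface, if the arm or the gripper's body presses on something with over 40 N, if the wrist force passes 120 N, or if a joint passes its speed limit or range.

## Working session

There is one attempt and no reset: what is moved stays moved. The work goes in short steps, Python scripts to look and compute and a tool call to move; the robot and the scene stay as the last step left them, time stands still between calls to the robot, and variables do not carry over. Pictures are saved under pics/ and viewed, and the job is handed in when it is done.

Besides the shell and the picture viewer there is one more tool, called after "Call:" as name(argument=value, ...), one argument or row to a line, values as JSON. arm_command: Moves the arm, as the interface text tells. Shift numbers are shares of 400 mm and turn numbers shares of 45 degrees, none past 1 either way. Its arguments: {"type":"object","properties":{"series":{"type":"array"},"hand":{"type":"number"},"newtons":{"type":"number"}},"required":["series"]}

```bash
mkdir -p pics
python3 - <<'E'
from workcell import env, grab_frame
import cv2,numpy as np
for n in("scene","top"):
    g=grab_frame(n); cv2.imwrite(f"pics/{n}0.png",g["frame"][:,:,::-1]); np.savez(f"{n}0.npz",**g)
    print(n,g["intrinsics"].tolist(),g["R"].round(4).tolist(),g["t"].round(1).tolist())
print(env.state())
E
```

```text
scene [[431.5223711348655, 0.0, 322.355408610702], [0.0, 431.5223711348655, 198.56947194475342], [0.0, 0.0, 1.0]] [[-0.8732, 0.4873, -0.0036], [0.2943, 0.5215, -0.8009], [-0.3884, -0.7004, -0.5989]] [451.9, -101.5, 1496.8]
top [[420.31951736127786, 0.0, 327.53580725339793], [0.0, 420.31951736127786, 201.09806264508052], [0.0, 0.0, 1.0]] [[-0.0252, -0.9996, -0.0096], [-0.9803, 0.0266, -0.1959], [0.1961, 0.0045, -0.9806]] [1.1, 536.6, 1204.1]
{'time_s': 0.1, 'qpos': array([ 6.83542079e+01,  1.83467628e+01,  8.96975210e+01, -1.71184746e-03,
        7.20419563e+01, -1.14612934e+00]), 'qvel': array([ 0.0568284 , -0.02558439, -0.14417013, -0.06946403, -0.01981073,
        0.01166744]), 'effort': array([-5.72214958e-04, -4.13335240e+01, -2.32507968e+01,  7.28724548e-02,
        4.22327360e-02, -4.70855593e-05]), 'ee_pos': array([201.20883447, 538.16037525, 193.72938197]), 'ee_rot': array([-1.79913745e+02, -9.76802880e-05,  1.59500866e+02]), 'force': array([ 0.2851188 , -0.90126522, -0.28099906]), 'torque': array([-0.01177565, -0.03133758,  0.01709609]), 'gripper_width': 91.32829438904284}
```

View pics/scene0.png

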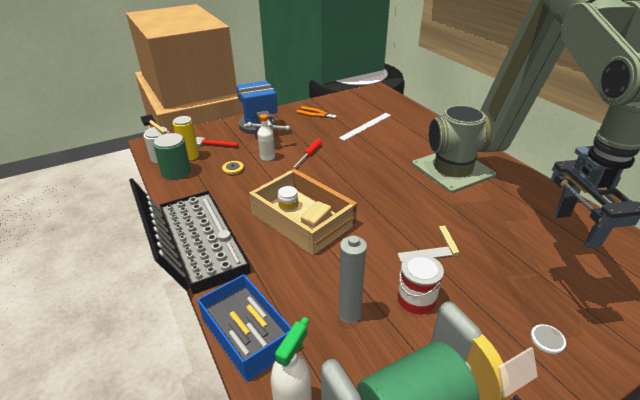

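View pics/top0.png

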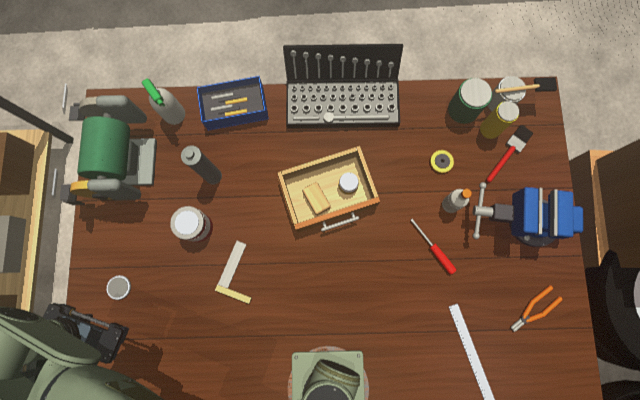

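Run:
```python
import cv2
a=cv2.imread("pics/top0.png")[135:245,260:400]; cv2.imwrite("pics/tz.png",cv2.resize(a,None,fx=5,fy=5,interpolation=cv2.INTER_CUBIC))
a=cv2.imread("pics/scene0.png")[160:260,240:370]; cv2.imwrite("pics/sz.png",cv2.resize(a,None,fx=6,fy=6,interpolation=cv2.INTER_CUBIC))
```

```text
(no output)
```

View pics/tz.png

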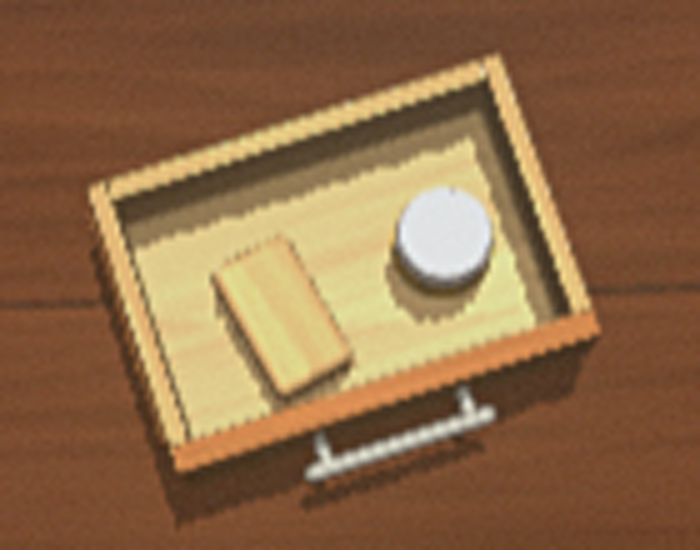

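View pics/sz.png

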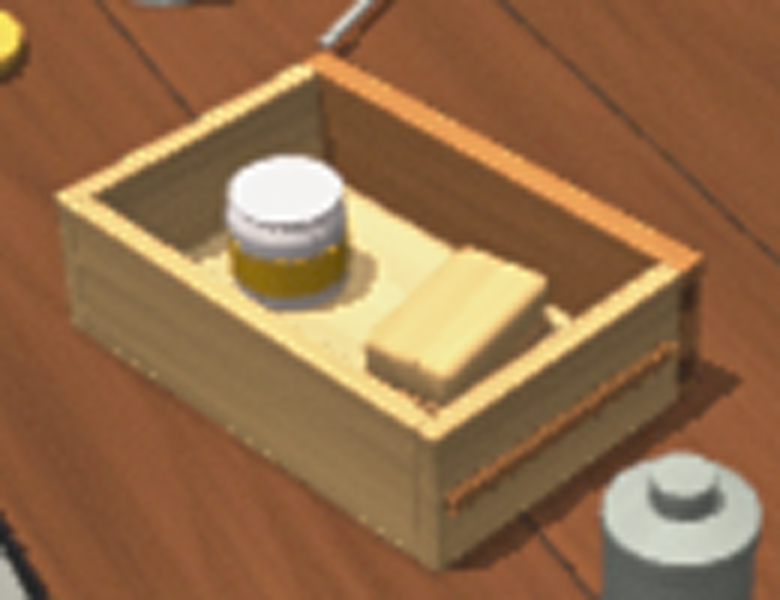

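```bash
cat > h.py <<'E'
import numpy as np
def load(n): return dict(np.load(n+"0.npz"))
def ray(g,px,z):
    d=g["R"].T@np.linalg.solve(g["intrinsics"],[px[0],px[1],1.]); c=-g["R"].T@g["t"]
    return (c+d*(z-c[2])/d[2])
def proj(g,X):
    q=(np.asarray(X)@g["R"].T+g["t"])@g["intrinsics"].T; return q[...,:2]/q[...,2:]
E
python3 - <<'E'
from h import *
import cv2
C={"top":(5,(260,135),[(175,470),(601,333),(497,55),(92,186)]),
"scene":(6,(240,160),[(702,260),(318,55),(60,197),(432,438)])}
M=np.array([[-90,130],[-90,-130],[90,-130],[90,130.]])
from scipy.optimize import least_squares
P={}
for n,(f,o,p) in C.items():
    g=load(n); P[n]=np.array([ray(g,((x+.5)/f-.5+o[0],(y+.5)/f-.5+o[1]),80)[:2] for x,y in p])
    print(n,P[n].round(1).tolist(),[round(np.linalg.norm(P[n][i]-P[n][(i+1)%4]),1) for i in range(4)])
def T(v): c,s=np.cos(v[2]),np.sin(v[2]); return M@np.array([[c,s],[-s,c]])+v[:2]
for k in (["top"],["scene"],["top","scene"]):
    r=least_squares(lambda v:np.concatenate([(T(v)-P[n]).ravel() for n in k]),[560,0,.3])
    print(k,r.x[:2].round(1),np.degrees(r.x[2]).round(2),r.fun.round(1))
v=r.x;c,s=np.cos(v[2]),np.sin(v[2])
for m in [(-82,130),(-82,-130),(-82,-124),(90,-124)]: print(m,(v[:2]+[c*m[0]-s*m[1],s*m[0]+c*m[1]]).round(1))
for n in C:
    g=load(n); im=g["frame"][:,:,::-1].copy(); im=cv2.resize(im,None,fx=6,fy=6,interpolation=cv2.INTER_NEAREST)
    for MM in(M,np.array([[-74,130],[-74,-130],[-74,-118],[78,-118],[78,118],[-74,118]])):
        q=MM@np.array([[c,s],[-s,c]])+v[:2]
        pp=proj(g,np.c_[q,np.full(len(q),80)]); pp=((pp+.5)*6-.5).round().astype(int)
        cv2.polylines(im,[pp],True,(255,0,255),1)
    o=C[n][1]; cv2.imwrite(f"pics/ov_{n}.png",im[o[1]*6:o[1]*6+600,o[0]*6:o[0]*6+800])
E
```

```text
top [[452.6, 84.1], [526.6, -165.7], [698.4, -111.8], [623.8, 131.8]] [np.float64(260.6), np.float64(180.0), np.float64(254.8), np.float64(177.7)]
scene [[454.1, 84.5], [533.2, -163.2], [697.8, -110.7], [623.6, 133.7]] [np.float64(260.1), np.float64(172.7), np.float64(255.4), np.float64(176.4)]
['top'] [575.4 -15.4] 16.67 [-0.8 -0.8 -0.2 -0.   0.5 -2.3  0.5  3.2]
['scene'] [577.2 -13.9] 17.18 [-1.3 -0.9 -3.6 -1.5  3.8 -0.8  1.2  3.2]
['top', 'scene'] [576.3 -14.7] 16.93 [-0.3 -0.6  1.4  0.5  1.8 -1.   0.7  4.1 -1.8 -1.  -5.2 -2.   2.4 -2.1
  0.9  2.2]
(-82, 130) [460.   85.8]
(-82, -130) [ 535.7 -162.9]
(-82, -124) [ 533.9 -157.2]
(90, -124) [ 698.5 -107.1]
```

View pics/ov_top.png

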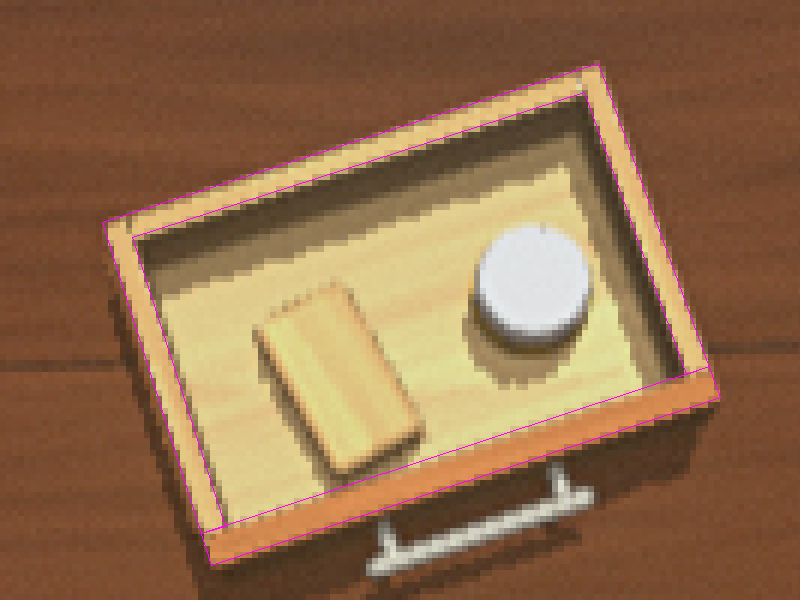

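View pics/ov_scene.png

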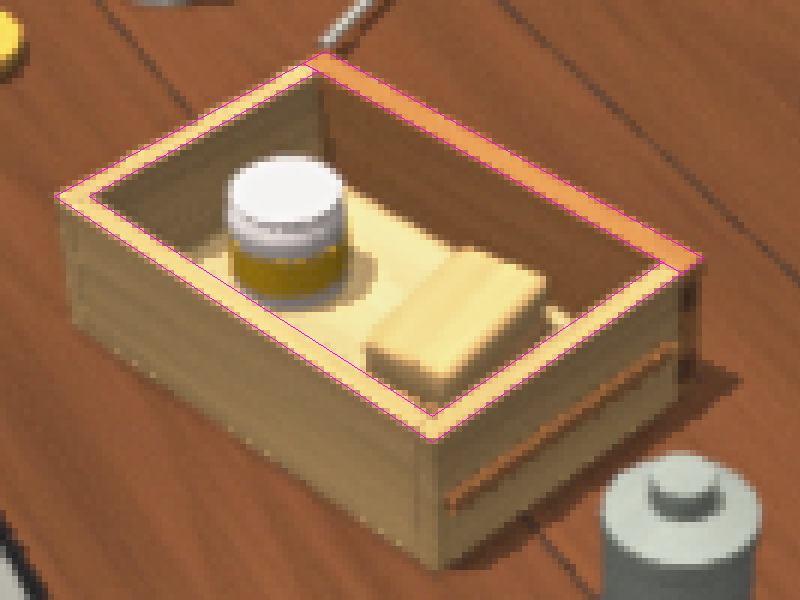

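Run:
```python
from h import *
g=load("top"); s=load("scene")
for n,p,z in [("cart top",(191,153),234),("glue cap",(467,194),165),("glue base-ish",(455,205),80),("paint",(187,224),106),("lid top L",(284,45),110),("lid R",(403,45),110),("set hinge",(284,82),30),("wheel",(442,161),18),("screwdr",(433,245),20),("spray",(155,92),200),("vise",(480,185),60)]:
    print(n,ray(g,p,z).round(0))
for n,p,z in [("cart",(353,242),234),("glue",(265,118),165),("lid L",(134,182),110)]: print("s",n,ray(s,p,z).round(0))
```

```text
cart top [638. 341. 234.]
glue cap [ 523. -393.  165.]
glue base-ish [ 509. -384.   80.]
paint [470. 388. 106.]
lid top L [1020.  109.  110.]
lid R [1008. -258.  110.]
set hinge [937. 118.  30.]
wheel [ 662. -374.   18.]
screwdr [ 400. -326.   20.]
spray [831. 460. 200.]
vise [ 572. -469.   60.]
s cart [645. 355. 234.]
s glue [ 531. -371.  165.]
s lid L [ 983. -283.  110.]
```

Call:
arm_command(
  series=[0, 0, 0.09, 0, 0, 0, 0, 0, 0.09, 0, 0, 0, 0, 0, 0.09, 0, 0, 0, 0, 0, 0.09, 0, 0, 0, 0.0415, -0.0755, 0, 0, 0, -0.078, 0.0415, -0.0755, 0, 0, 0, -0.078, 0.0415, -0.0755, 0, 0, 0, -0.078, 0.0415, -0.0755, 0, 0, 0, -0.078, 0.0415, -0.0755, 0, 0, 0, -0.078, 0.0415, -0.0755, 0, 0, 0, -0.078, 0.0415, -0.0755, 0, 0, 0, -0.078, 0.0415, -0.0755, 0, 0, 0, -0.078, 0.0415, -0.0755, 0, 0, 0, -0.078, 0.0415, -0.0755, 0, 0, 0, -0.078, 0.0415, -0.0755, 0, 0, 0, -0.078, 0.0415, -0.0755, 0, 0, 0, -0.078, 0.0415, -0.0755, 0, 0, 0, -0.078, 0.0415, -0.0755, 0, 0, 0, -0.078, 0.0415, -0.0755, 0, 0, 0, -0.078, 0, 0, 0, 0, 0, 0],
  hand=0,
  newtons=20,
)

```text
time_s: 1.77
ee_pos: [452.4, 80.9, 337.7]
ee_rot: [-180.0, 0.2, 106.4]
force: [0.5, 0.1, -1.4]
gripper_width: 0.5
```

Call:
arm_command(
  series=[0, 0, -0.09, 0.059, 0.111, 0, 0, 0, -0.09, 0.059, 0.111, 0, 0, 0, -0.09, 0, 0, 0, 0, 0, -0.05, 0, 0, 0, 0, 0, 0, 0, 0, 0, 0, 0, 0, 0, 0, 0],
)

```text
time_s: 2.27
ee_pos: [449.7, 85.9, 210.1]
ee_rot: [-171.8, -8.0, 106.3]
force: [0.1, 0.5, 1.1]
gripper_width: 0.5
```

```bash
cat > chk.py <<'E'
from h import *
from workcell import env, grab_frame
from scipy.spatial.transform import Rotation as Ro
def rep():
    s=env.state(); R=Ro.from_euler("xyz",s["ee_rot"],degrees=True).as_matrix()
    a=np.radians(16.93); D=np.array([[np.cos(a),np.sin(a)],[-np.sin(a),np.cos(a)]])
    print("t",round(s["time_s"],2),"ee",s["ee_pos"].round(1),"rot",s["ee_rot"].round(2),"F",s["force"].round(1),"w",round(s["gripper_width"],1))
    for c in [(-16,13.5,11),(0,0,11)]:
        p=s["ee_pos"]+R@np.array(c); print(c,"world",p.round(1),"drawer",(D@(p[:2]-[576.3,-14.7])).round(1))
    return s
E
python3 - <<'E'
from chk import *
import cv2
rep()
for n in("scene","top"):
    g=grab_frame(n); im=g["frame"][:,:,::-1]
    im=im[60:260,220:420]
    cv2.imwrite(f"pics/{n}1.png",cv2.resize(im,None,fx=3,fy=3,interpolation=cv2.INTER_CUBIC))
E
```

```text
t 2.27 ee [449.7  85.9 210.1] rot [-171.79   -8.    106.3 ] F [0.1 0.5 1.1] w 0.5
(-16, 13.5, 11) world [465.   75.8 195.1] drawer [-80.1 118.9]
(0, 0, 11) world [447.8  87.  199.3] drawer [-93.3 134.7]
```

View pics/scene1.png

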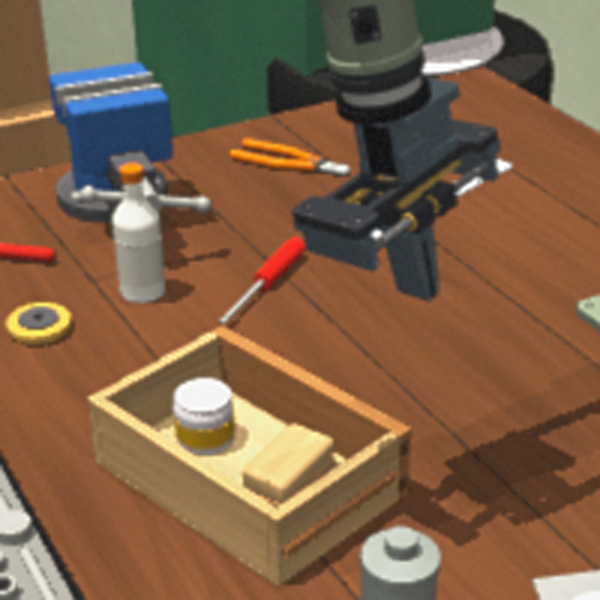

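View pics/top1.png

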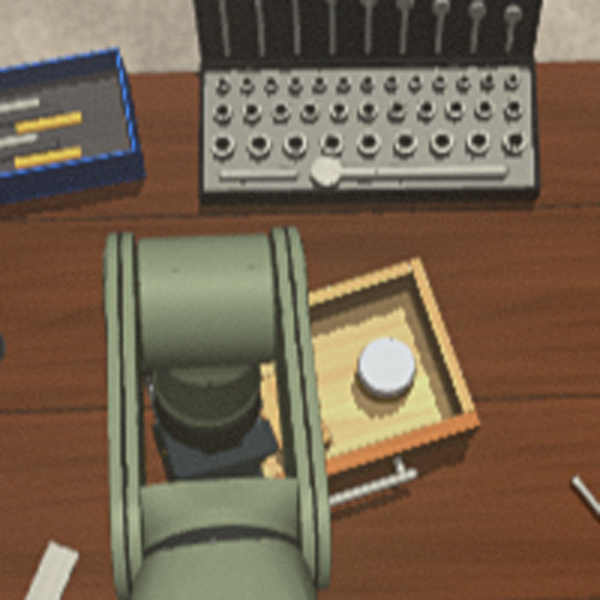

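Run:
```python
from chk import *
import cv2
s=env.state(); R=Ro.from_euler("xyz",s["ee_rot"],degrees=True).as_matrix()
g=grab_frame("scene")
im=cv2.resize(g["frame"][110:170,330:400,::-1],None,fx=10,fy=10,interpolation=cv2.INTER_NEAREST)
for c,col in [((-16,13.5,11),(0,0,255)),((16,13.5,11),(0,255,0)),((-16,-13.5,11),(255,0,0)),((16,-13.5,11),(255,255,0)),((-16,13.5,-30),(0,0,255)),((16,13.5,-30),(0,255,0))]:
    q=proj(g,s["ee_pos"]+R@np.array(c)); q=((q-[330,110]+.5)*10).astype(int); cv2.circle(im,tuple(map(int,q)),4,col,-1)
cv2.imwrite("pics/fz.png",im)
```

```text
(no output)
```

View pics/fz.png

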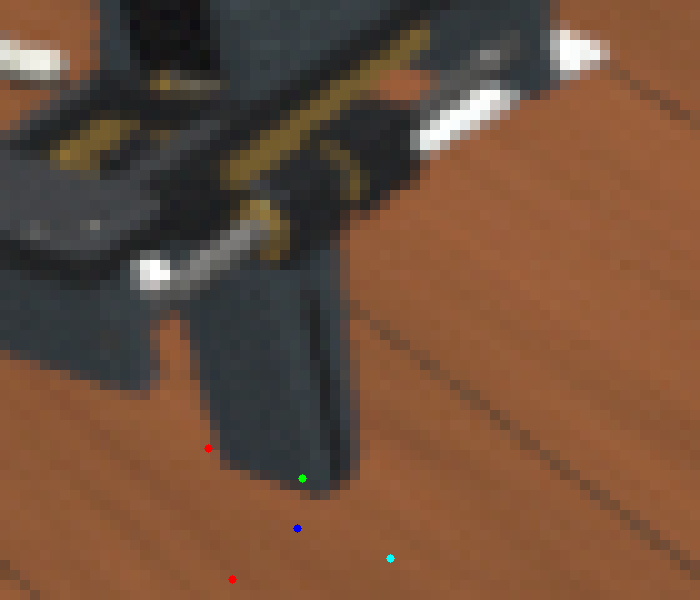

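Run:
```python
from chk import *
import cv2
s=rep(); print(s["qpos"].round(2),s["qvel"].round(2))
R=Ro.from_euler("xyz",[-179.91,0,159.5],degrees=True).as_matrix(); P=np.array([201.2,538.2,193.7])
for n in("scene",):
    g=load(n); im=g["frame"][:,:,::-1]; o=(520,130)
    im=cv2.resize(im[o[1]:o[1]+130,o[0]:],None,fx=6,fy=6,interpolation=cv2.INTER_NEAREST)
    for y in(-59,-45.5,45.5,59):
      for x in(-16,16):
       for z,col in((11,(0,0,255)),(-30,(0,255,0))):
        q=proj(g,P+R@np.array([x,y,z])); q=((q-o+.5)*6).astype(int); cv2.circle(im,tuple(map(int,q)),3,col,-1)
    cv2.imwrite(f"pics/s0t_{n}.png",im)
s=env.state(); R=Ro.from_euler("xyz",s["ee_rot"],degrees=True).as_matrix()
g=grab_frame("scene"); o=(310,70)
im=cv2.resize(g["frame"][o[1]:o[1]+110,o[0]:o[0]+120,::-1],None,fx=5,fy=5,interpolation=cv2.INTER_NEAREST)
for x in(-16,16):
  for y in (-13.5,13.5):
    for z,col in((11,(0,0,255)),(-30,(0,255,0)),(-68,(255,0,0))):
        q=proj(g,s["ee_pos"]+R@np.array([x,y,z])); q=((q-o+.5)*5).astype(int); cv2.circle(im,tuple(map(int,q)),3,col,-1)
cv2.imwrite("pics/fz2.png",im)
```

```text
t 2.42 ee [451.4  86.1 212.5] rot [-172.17   -7.91  106.36] F [0.3 0.4 1. ] w 0.2
(-16, 13.5, 11) world [466.8  75.9 197.6] drawer [-78.4 118.6]
(0, 0, 11) world [449.5  87.1 201.7] drawer [-91.6 134.3]
[  4.67  12.4   96.26   6.16  80.71 -13.73] [-0.11 -0.32  0.08 -0.07 -0.27 -0.03]
```

View pics/s0t_scene.png

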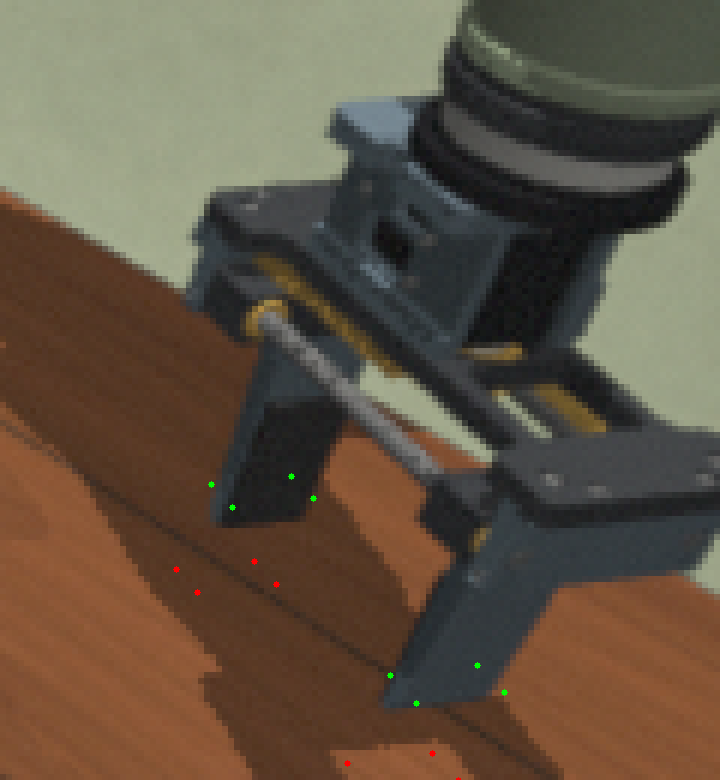

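View pics/fz2.png

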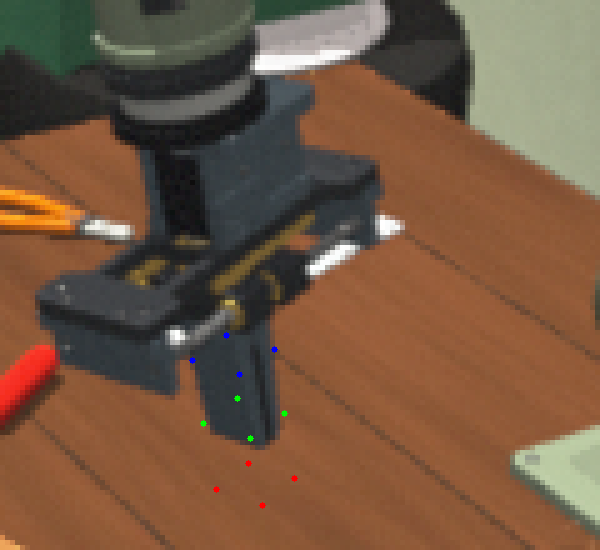

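Run:
```python
from chk import *
import cv2
R=Ro.from_euler("xyz",[-179.91,0,159.5],degrees=True).as_matrix(); P=np.array([201.2,538.2,193.7])
g=load("top"); im=g["frame"][:,:,::-1]; o=(20,280)
im=cv2.resize(im[o[1]:o[1]+100,o[0]:o[0]+130],None,fx=6,fy=6,interpolation=cv2.INTER_NEAREST)
for y in(-59,-45.5,45.5,59):
  for x in(-16,16):
   for z,col in((11,(0,0,255)),(-30,(0,255,0))):
    q=proj(g,P+R@np.array([x,y,z])); q=((q-o+.5)*6).astype(int); cv2.circle(im,tuple(map(int,q)),3,col,-1)
for x in(-38,38):
  for y in(-89,89):
    q=proj(g,P+R@np.array([x,y,-68])); q=((q-o+.5)*6).astype(int); cv2.circle(im,tuple(map(int,q)),3,(255,0,0),-1)
cv2.imwrite(f"pics/s0t_top.png",im)
for n in ("scene","top"):
    g=load(n); print(n, -g["R"].T@g["t"])
```

```text
scene [1005.78968892  881.01091524  816.70151537]
top [ 289.88057558  -18.62138236 1285.88743393]
```

View pics/s0t_top.png

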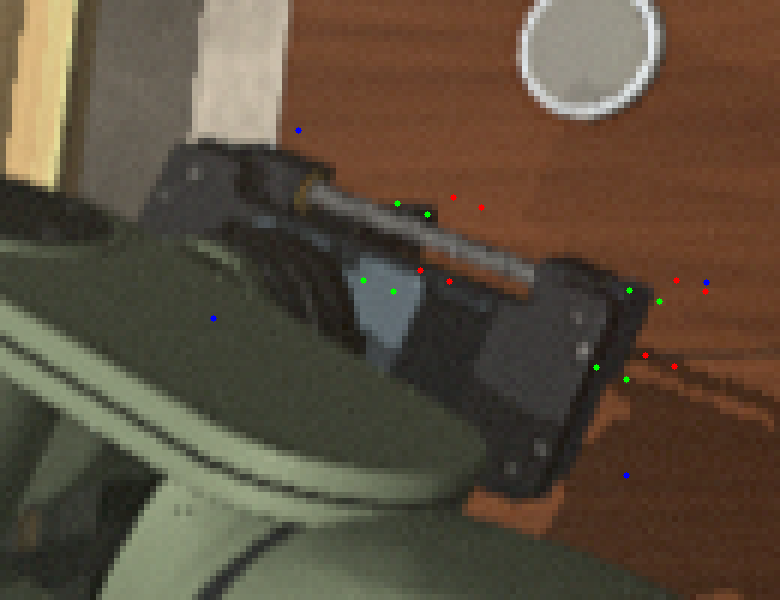

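Run:
```python
from chk import *
import cv2
s=env.state(); R=Ro.from_euler("xyz",s["ee_rot"],degrees=True).as_matrix()
g=grab_frame("scene"); o=(340,120)
np.savez("scene2.npz",**g)
im=cv2.resize(g["frame"][o[1]:o[1]+45,o[0]:o[0]+40,::-1],None,fx=14,fy=14,interpolation=cv2.INTER_NEAREST)
im=cv2.convertScaleAbs(im,alpha=1.8)
for x in(-16,16):
  for y in (-13.5,13.5):
    for z,col in((-22,(0,0,255)),(-30,(0,255,0))):
        q=proj(g,s["ee_pos"]+R@np.array([x,y,z])); q=((q-o+.5)*14).astype(int); cv2.circle(im,tuple(map(int,q)),3,col,-1)
cv2.imwrite("pics/fz3.png",im)
```

```text
(no output)
```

View pics/fz3.png

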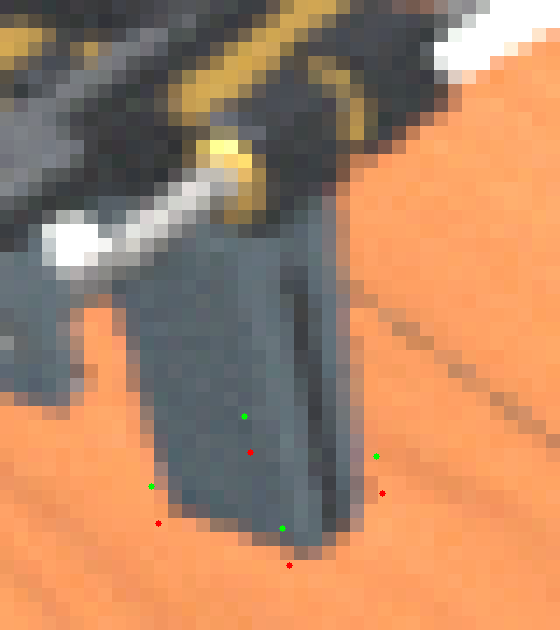

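Run:
```python
from chk import *
from scipy.optimize import least_squares
s=env.state(); R=Ro.from_euler("xyz",s["ee_rot"],degrees=True).as_matrix(); g=dict(np.load("scene2.npz")); print(s["ee_pos"])
obs=np.array([(168,510),(300,555),(355,525)])/14-.5+[340,120]
def m(v): return proj(g,s["ee_pos"]+np.array([(-v[2],v[0],v[1]),(v[2],v[0],v[1]),(v[2],-v[0],v[1])])@R.T)
for f in (lambda v:(m(v)-obs).ravel(), lambda v:(m([v[0],v[1],16])-obs).ravel()):
    r=least_squares(f,[10,-22,16.]); print(r.x,r.fun.round(2))
```

```text
[451.23726524  85.95131968 212.2474011 ]
[  7.85099524 -20.71479961  15.70162887] [ 0.87  0.35  0.62  0.08  0.55 -0.79]
[  7.80159236 -20.75059447  16.        ] [ 0.79  0.31  0.72  0.09  0.62 -0.76]
```

```bash
cat >> chk.py <<'E'
def mid(c=(-16,8,-5)):
    s=env.state(); R=Ro.from_euler("xyz",s["ee_rot"],degrees=True).as_matrix(); a=np.radians(16.93)
    x,y=np.cos(a),np.sin(a)
    p=s["ee_pos"]+R@np.array(c); d=p[:2]-[576.3,-14.7]
    print("t",round(s["time_s"],2),"ee",s["ee_pos"].round(1),"rot",s["ee_rot"].round(2),"F",s["force"].round(1),"mid drawer",round(d@[x,y],1),round(d@[-y,x],1),"tipz vis",round((s["ee_pos"]+R@np.array([-16,8,-21]))[2],1))
def go(dx,dy):
    a=np.radians(16.93); print("world/400",(np.array([dx*np.cos(a)-dy*np.sin(a),dx*np.sin(a)+dy*np.cos(a)])/400).round(4))
E
python3 -c "
from chk import *
mid()"
```

```text
t 2.52 ee [451.2  86.  212.2] rot [-172.15   -7.91  106.35] F [0.4 0.5 0.8] mid drawer -81.9 116.2 tipz vis 229.6
```

Call:
arm_command(
  series=[-0.0066, 0.0215, -0.07, 0, 0, 0, 0, 0, -0.07, 0, 0, 0, 0, 0, -0.06, 0, 0, 0, 0, 0, -0.05, 0, 0, 0, 0, 0, 0, 0, 0, 0, 0, 0, 0, 0, 0, 0, 0, 0, 0, 0, 0, 0],
)

```text
time_s: 3.1
ee_pos: [449.0, 94.4, 112.1]
ee_rot: [-172.1, -7.9, 106.3]
force: [-0.9, -0.6, 0.1]
gripper_width: 0.4
```

Run:
```python
from chk import *
import cv2
mid()
g=grab_frame("scene"); o=(320,150); np.savez("scene3.npz",**g)
im=cv2.resize(g["frame"][o[1]:o[1]+60,o[0]:o[0]+70,::-1],None,fx=10,fy=10,interpolation=cv2.INTER_CUBIC)
cv2.imwrite("pics/c1.png",cv2.convertScaleAbs(im,alpha=1.4))
```

```text
t 3.1 ee [449.   94.4 112.1] rot [-172.11   -7.92  106.32] F [-0.9 -0.6  0.1] mid drawer -81.6 125.0 tipz vis 129.4
```

View pics/c1.png

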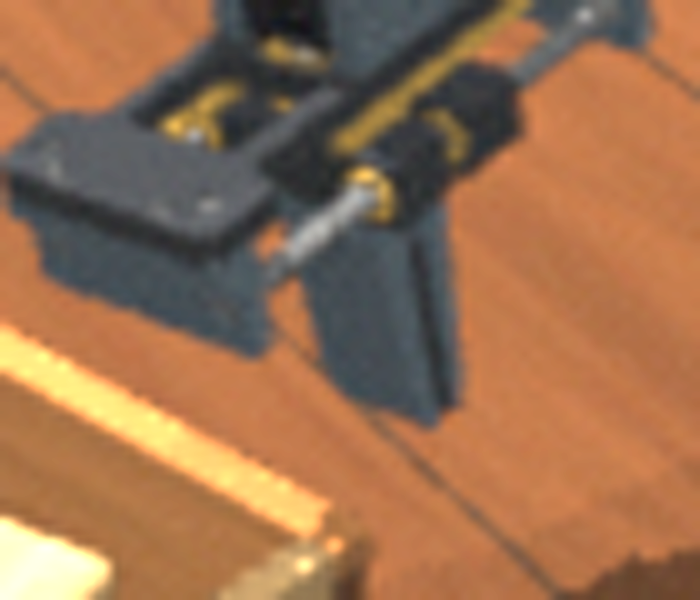

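Run:
```python
from chk import *
g=dict(np.load("scene3.npz"))
px=np.array((340,392))/10-.5+[320,150]; print(px)
a=np.radians(16.93);x,y=np.cos(a),np.sin(a)
for z in (80,95,110,120,130,140):
    d=ray(g,px,z)[:2]-[576.3,-14.7]; print(z,(d@[x,y]).round(1),(d@[-y,x]).round(1))
```

```text
[353.5 188.7]
80 -134.4 79.4
95 -118.0 92.7
110 -101.5 106.0
120 -90.6 114.8
130 -79.7 123.7
140 -68.7 132.5
```

Call:
arm_command(
  series=[-0.0075, 0.003, -0.03, 0, 0, 0, 0, 0, -0.03, 0, 0, 0, 0, 0, -0.02, 0, 0, 0, 0, 0, -0.015, 0, 0, 0, 0, 0, -0.005, 0, 0, 0, 0, 0, 0, 0, 0, 0, 0, 0, 0, 0, 0, 0],
)

```text
time_s: 3.73
ee_pos: [445.2, 95.4, 70.9]
ee_rot: [-172.0, -7.9, 106.3]
force: [0.5, -0.1, -0.3]
gripper_width: 0.5
```

Run:
```python
from chk import *
import cv2
mid((-16,8,-21))
g=grab_frame("scene"); o=(320,170); np.savez("scene4.npz",**g)
im=cv2.resize(g["frame"][o[1]:o[1]+60,o[0]:o[0]+70,::-1],None,fx=10,fy=10,interpolation=cv2.INTER_CUBIC)
cv2.imwrite("pics/c2.png",cv2.convertScaleAbs(im,alpha=1.4))
```

```text
t 3.73 ee [445.2  95.4  70.9] rot [-171.98   -7.94  106.29] F [ 0.5 -0.1 -0.3] mid drawer -82.7 124.9 tipz vis 88.2
```

View pics/c2.png

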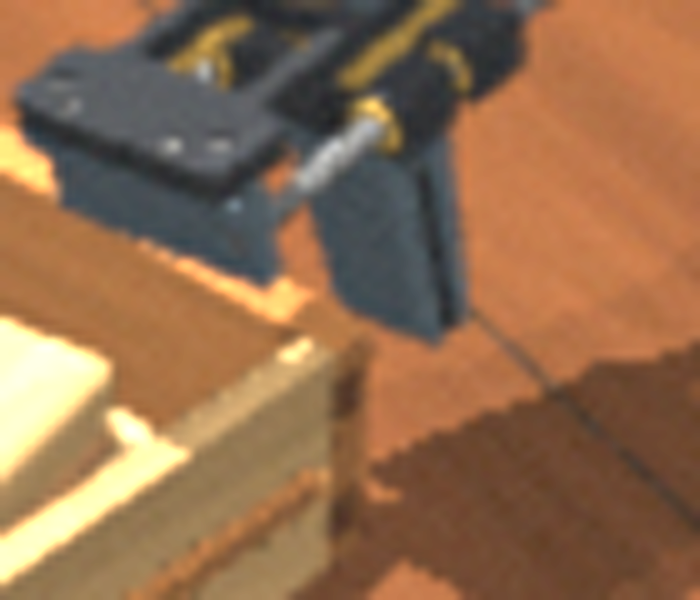

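Call:
arm_command(
  series=[0, 0, -0.005, 0, 0, 0, 0, 0, -0.005, 0, 0, 0, 0, 0, -0.004, 0, 0, 0, 0, 0, 0, 0, 0, 0, 0, 0, 0, 0, 0, 0],
)

```text
time_s: 4.2
ee_pos: [444.6, 95.4, 64.8]
ee_rot: [-171.9, -8.0, 106.3]
force: [0.2, 0.6, 0.2]
gripper_width: 0.2
```

Call:
arm_command(
  series=[0, 0, -0.002, 0, 0, 0, 0, 0, 0, 0, 0, 0, 0, 0, 0, 0, 0, 0],
)

```text
time_s: 4.45
ee_pos: [444.8, 95.4, 64.1]
ee_rot: [-171.9, -7.9, 106.3]
force: [0.2, 0.5, 0.9]
gripper_width: 0.6
```

Call:
arm_command(
  series=[0, 0, -0.002, 0, 0, 0, 0, 0, 0, 0, 0, 0, 0, 0, 0, 0, 0, 0],
)

```text
time_s: 4.7
ee_pos: [444.9, 95.4, 63.6]
ee_rot: [-172.0, -8.0, 106.3]
force: [-0.1, -0.3, 4.9]
gripper_width: 0.5
```

Run:
```python
from chk import *
import cv2
mid((-16,8,-21))
g=grab_frame("scene"); o=(320,170); np.savez("scene5.npz",**g)
im=cv2.resize(g["frame"][o[1]:o[1]+60,o[0]:o[0]+70,::-1],None,fx=10,fy=10,interpolation=cv2.INTER_CUBIC)
cv2.imwrite("pics/c3.png",cv2.convertScaleAbs(im,alpha=1.4))
mid((-16,8,-21)); go(0,-5); go(5,0)
```

```text
t 4.7 ee [444.9  95.4  63.6] rot [-171.95   -7.95  106.29] F [-0.1 -0.3  4.9] mid drawer -83.0 124.9 tipz vis 80.9
t 4.75 ee [444.9  95.4  63.6] rot [-171.96   -7.95  106.29] F [ 0.2 -0.4  4.8] mid drawer -83.0 124.9 tipz vis 80.9
world/400 [ 0.0036 -0.012 ]
world/400 [0.012  0.0036]
```

View pics/c3.png

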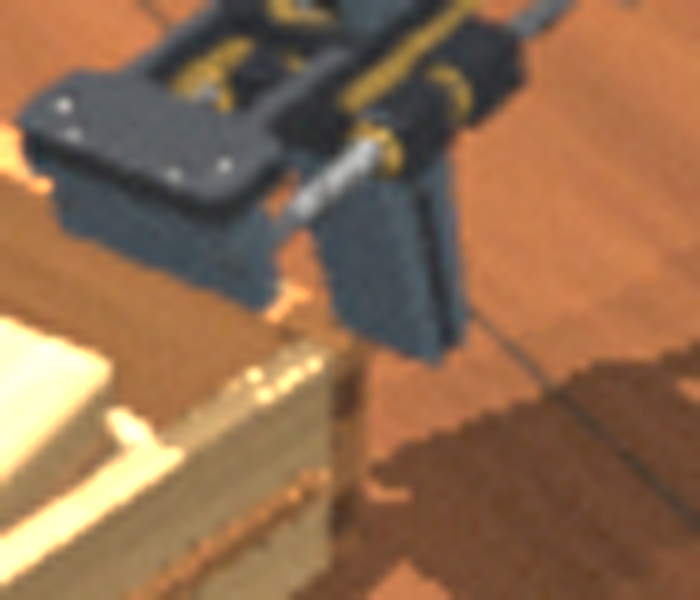

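Call:
arm_command(
  series=[0.0037, -0.012, 0, 0, 0, 0, 0.0037, -0.012, 0, 0, 0, 0, 0.0037, -0.012, 0, 0, 0, 0, 0.0037, -0.012, 0, 0, 0, 0, 0.0037, -0.012, 0, 0, 0, 0, 0.0037, -0.012, 0, 0, 0, 0],
)

```text
time_s: 5.25
ee_pos: [453.6, 67.1, 63.6]
ee_rot: [-171.9, -8.1, 106.2]
force: [-1.1, 3.5, 5.5]
gripper_width: 0.4
```

```bash
python3 -c "
from chk import *
mid((-16,8,-21))"
```

```text
t 5.25 ee [453.6  67.1  63.6] rot [-171.94   -8.07  106.24] F [-1.1  3.5  5.5] mid drawer -82.9 95.3 tipz vis 80.8
```

Call:
arm_command(
  series=[0.0037, -0.012, 0.0004, 0, 0, 0, 0.0037, -0.012, 0.0004, 0, 0, 0, 0.0037, -0.012, 0, 0, 0, 0, 0.0037, -0.012, 0, 0, 0, 0, 0.0037, -0.012, 0, 0, 0, 0, 0.0037, -0.012, 0, 0, 0, 0],
)

```text
time_s: 5.75
ee_pos: [462.5, 37.5, 63.6]
ee_rot: [-171.9, -8.0, 106.3]
force: [-1.1, 2.7, 5.4]
gripper_width: 0.4
```

Run:
```python
from chk import *
import cv2
mid((-16,8,-21))
g=grab_frame("scene"); 
d=cv2.absdiff(g["frame"],load("scene")["frame"])[150:270,240:370]
im=np.vstack([g["frame"][150:270,240:370,::-1],d*2])
cv2.imwrite("pics/c4.png",cv2.resize(im,None,fx=2.5,fy=2.5,interpolation=cv2.INTER_NEAREST))
```

```text
t 5.75 ee [462.5  37.5  63.6] rot [-171.92   -7.97  106.28] F [-1.1  2.7  5.4] mid drawer -83.0 64.3 tipz vis 80.9
```

View pics/c4.png

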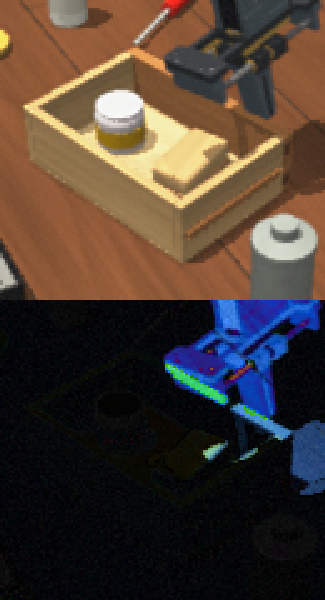

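```bash
cat >> chk.py <<'E'
import cv2
def shift():
    a=cv2.cvtColor(load("scene")["frame"],cv2.COLOR_RGB2GRAY).astype(np.float32); b=cv2.cvtColor(grab_frame("scene")["frame"],cv2.COLOR_RGB2GRAY).astype(np.float32)
    for n,(x,y,w,h) in dict(drawer=(246,185,64,66),cart=(335,235,35,80),socket=(165,200,60,80)).items():
        A,B=a[y:y+h,x:x+w],b[y:y+h,x:x+w]
        print(n,np.round(cv2.phaseCorrelate(A,B,cv2.createHanningWindow((w,h),cv2.CV_32F))[0],3))
E
python3 -c "
from chk import *
shift()"
```

```text
drawer [-0.034 -0.044]
cart [-0.025  0.013]
socket [ 0.034 -0.011]
```

Call:
arm_command(
  series=[0.0042, -0.0118, 0.0006, 0, 0, 0, 0.0042, -0.0118, 0.0006, 0, 0, 0, 0.0037, -0.012, 0, 0, 0, 0, 0.0037, -0.012, 0, 0, 0, 0, 0.0037, -0.012, 0, 0, 0, 0, 0.0037, -0.012, 0, 0, 0, 0, 0.0037, -0.012, 0, 0, 0, 0],
)

```text
time_s: 6.43
ee_pos: [473.4, 3.6, 63.9]
ee_rot: [-171.9, -7.9, 106.3]
force: [-0.4, 2.6, 1.3]
gripper_width: 0.6
```

```bash
python3 -c "
from chk import *
mid((-16,8,-21));shift()"
```

```text
t 6.43 ee [473.4   3.6  63.9] rot [-171.92   -7.94  106.29] F [-0.4  2.6  1.3] mid drawer -82.4 28.8 tipz vis 81.2
drawer [-0.052 -0.02 ]
cart [-0.042  0.035]
socket [0.01  0.003]
```

```bash
python3 -c "
from chk import *
mid((-16,8,-21))
grab_frame('top');mid((-16,8,-21))"
```

```text
t 6.48 ee [473.7   2.9  63.9] rot [-171.93   -7.89  106.27] F [-0.7 -0.5  1.3] mid drawer -82.3 28.0 tipz vis 81.2
t 6.53 ee [473.6   3.2  63.9] rot [-171.93   -7.89  106.27] F [ 0.9 -0.6  1.1] mid drawer -82.4 28.4 tipz vis 81.2
```

Call:
arm_command(
  series=[0.0037, -0.012, -0.0008, 0, 0, 0, 0.0037, -0.012, -0.0004, 0, 0, 0, 0.0037, -0.012, 0, 0, 0, 0, 0.0037, -0.012, 0, 0, 0, 0, 0.0037, -0.012, 0, 0, 0, 0],
)

```text
time_s: 6.95
ee_pos: [480.8, -20.0, 63.7]
ee_rot: [-171.9, -8.0, 106.3]
force: [-0.2, 2.3, 4.0]
gripper_width: 0.6
```

```bash
python3 -c "
from chk import *
mid((-16,8,-21));shift()"
```

```text
t 6.95 ee [480.8 -20.   63.7] rot [-171.94   -7.96  106.29] F [-0.2  2.3  4. ] mid drawer -82.2 4.1 tipz vis 81.0
drawer [-0.062 -0.011]
cart [-0.01   0.035]
socket [ 0.023 -0.01 ]
```

Good. Continue.

Call:
arm_command(
  series=[0.0037, -0.012, 0, 0, 0, 0, 0.0037, -0.012, 0, 0, 0, 0, 0.0037, -0.012, 0, 0, 0, 0, 0.0037, -0.012, 0, 0, 0, 0, 0.0037, -0.012, 0, 0, 0, 0, 0.0037, -0.012, 0, 0, 0, 0],
)

```text
time_s: 7.5
ee_pos: [489.6, -48.8, 63.6]
ee_rot: [-171.9, -8.0, 106.3]
force: [-1.4, 2.5, 5.2]
gripper_width: 0.3
```

Call:
arm_command(
  series=[0.0037, -0.012, 0, 0, 0, 0, 0.0037, -0.012, 0, 0, 0, 0, 0.0037, -0.012, 0, 0, 0, 0, 0.0037, -0.012, 0, 0, 0, 0, 0.0037, -0.012, 0, 0, 0, 0, 0.0037, -0.012, 0, 0, 0, 0],
)

```text
time_s: 8.0
ee_pos: [498.5, -77.6, 63.6]
ee_rot: [-171.9, -8.0, 106.3]
force: [-1.6, 3.8, 5.4]
gripper_width: 0.4
```

```bash
python3 -c "
from chk import *
mid((-16,8,-21));shift()"
```

```text
t 8.0 ee [498.5 -77.6  63.6] rot [-171.92   -7.96  106.29] F [-1.6  3.8  5.4] mid drawer -82.1 -56.2 tipz vis 80.9
drawer [-0.07   0.016]
cart [-0.016  0.021]
socket [0.039 0.009]
```

Call:
arm_command(
  series=[0.0037, -0.012, 0.0004, 0, 0, 0, 0.0037, -0.012, 0, 0, 0, 0, 0.0037, -0.012, 0, 0, 0, 0, 0.0037, -0.012, 0, 0, 0, 0, 0.0037, -0.012, 0, 0, 0, 0, 0.0037, -0.012, 0, 0, 0, 0, 0.0037, -0.012, 0, 0, 0, 0],
)

```text
time_s: 8.63
ee_pos: [508.9, -111.4, 63.7]
ee_rot: [-171.9, -7.9, 106.3]
force: [-0.9, 1.9, 3.9]
gripper_width: 0.6
```

Run:
```python
from chk import *
mid((-16,8,-21));shift()
g=grab_frame("scene"); o=(260,140)
im=cv2.resize(g["frame"][o[1]:o[1]+60,o[0]:o[0]+70,::-1],None,fx=10,fy=10,interpolation=cv2.INTER_CUBIC)
s=env.state();R=Ro.from_euler("xyz",s["ee_rot"],degrees=True).as_matrix()
cv2.circle(im,tuple(map(int,(proj(g,s["ee_pos"]+R@np.array([-16,8,-21]))-o+.5)*10)),3,(0,0,255),-1)
cv2.imwrite("pics/c5.png",cv2.convertScaleAbs(im,alpha=1.4))
```

```text
t 8.63 ee [ 508.9 -111.4   63.7] rot [-171.93   -7.95  106.29] F [-0.9  1.9  3.9] mid drawer -82.0 -91.6 tipz vis 81.0
drawer [-0.001  0.131]
cart [-0.074  0.07 ]
socket [0.026 0.008]
```

View pics/c5.png

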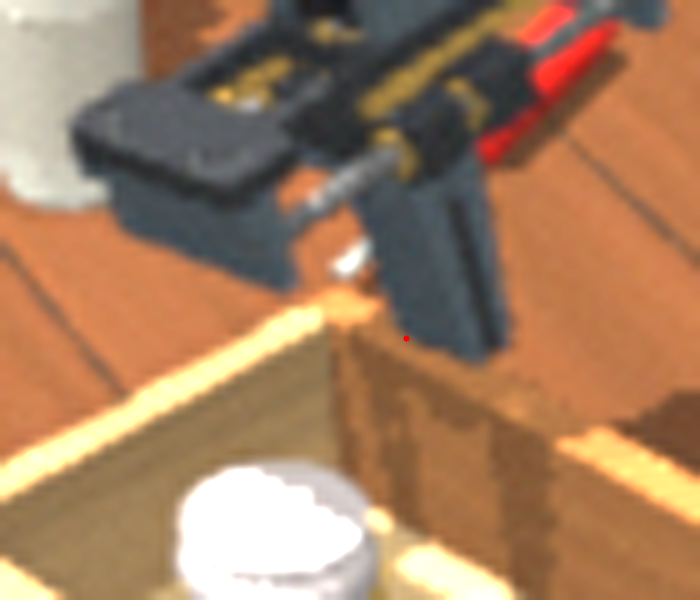

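Call:
arm_command(
  series=[0.0037, -0.012, 0, 0, 0, 0, 0.0037, -0.012, 0, 0, 0, 0, 0.0037, -0.012, 0, 0, 0, 0, 0.0037, -0.012, 0, 0, 0, 0, 0.0037, -0.012, 0, 0, 0, 0, 0.0037, -0.012, 0, 0, 0, 0, 0.0022, -0.0072, 0, 0, 0, 0, 0, 0, 0, 0, 0, 0],
)

```text
time_s: 9.4
ee_pos: [518.9, -143.5, 63.7]
ee_rot: [-171.9, -7.9, 106.3]
force: [0.5, -0.0, 4.5]
gripper_width: 0.3
```

Run:
```python
from chk import *
mid((-16,8,-21));shift()
g=grab_frame("scene"); o=(260,140)
im=cv2.resize(g["frame"][o[1]:o[1]+60,o[0]:o[0]+70,::-1],None,fx=10,fy=10,interpolation=cv2.INTER_CUBIC)
cv2.imwrite("pics/c6.png",cv2.convertScaleAbs(im,alpha=1.4))
```

```text
t 9.4 ee [ 518.9 -143.5   63.7] rot [-171.94   -7.9   106.27] F [ 0.5 -0.   4.5] mid drawer -81.8 -125.2 tipz vis 81.0
drawer [0.029 0.031]
cart [-0.037  0.012]
socket [ 0.012 -0.   ]
```

View pics/c6.png

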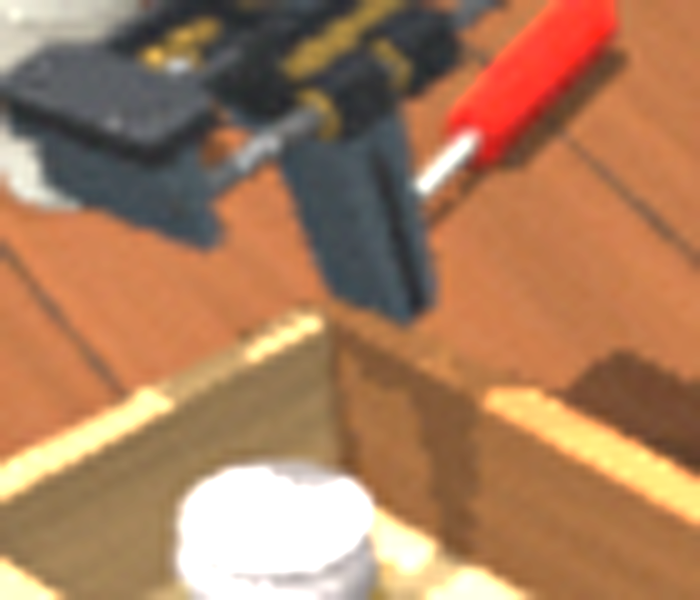

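Call:
arm_command(
  series=[0.0117, 0.0044, 0, 0, 0, 0, 0.0117, 0.0044, 0, 0, 0, 0, 0.012, 0.0036, 0, 0, 0, 0, 0.012, 0.0036, 0, 0, 0, 0, 0.012, 0.0036, 0, 0, 0, 0, 0.012, 0.0036, 0, 0, 0, 0],
)

```text
time_s: 10.0
ee_pos: [547.5, -133.0, 63.7]
ee_rot: [-171.9, -8.0, 106.3]
force: [-2.8, -0.3, 3.8]
gripper_width: 0.3
```

```bash
python3 -c "
from chk import *
mid((-16,8,-21));shift()"
```

```text
t 10.0 ee [ 547.5 -133.    63.7] rot [-171.91   -7.96  106.3 ] F [-2.8 -0.3  3.8] mid drawer -51.3 -123.5 tipz vis 81.0
drawer [0.024 0.086]
cart [-0.005 -0.003]
socket [0.018 0.009]
```

Call:
arm_command(
  series=[0.012, 0.0036, 0, 0, 0, 0, 0.012, 0.0036, 0, 0, 0, 0, 0.012, 0.0036, 0, 0, 0, 0, 0.012, 0.0036, 0, 0, 0, 0, 0.012, 0.0036, 0, 0, 0, 0, 0.012, 0.0036, 0, 0, 0, 0],
)

```text
time_s: 10.55
ee_pos: [576.4, -124.4, 63.7]
ee_rot: [-171.9, -8.0, 106.3]
force: [-2.5, -0.4, 4.8]
gripper_width: 0.4
```

Call:
arm_command(
  series=[0.012, 0.0036, 0, 0, 0, 0, 0.012, 0.0036, 0, 0, 0, 0, 0.012, 0.0036, 0, 0, 0, 0, 0.012, 0.0036, 0, 0, 0, 0, 0.012, 0.0036, 0, 0, 0, 0],
)

```text
time_s: 10.97
ee_pos: [600.4, -117.2, 63.8]
ee_rot: [-171.9, -8.0, 106.3]
force: [-2.8, -1.4, 3.6]
gripper_width: 0.4
```

Run:
```python
from chk import *
mid((-16,8,-21));shift()
g=grab_frame("scene"); o=(240,140)
im=cv2.resize(g["frame"][o[1]:o[1]+70,o[0]:o[0]+80,::-1],None,fx=8,fy=8,interpolation=cv2.INTER_CUBIC)
cv2.imwrite("pics/c7.png",cv2.convertScaleAbs(im,alpha=1.4))
```

```text
t 10.97 ee [ 600.4 -117.2   63.8] rot [-171.93   -7.95  106.29] F [-2.8 -1.4  3.6] mid drawer 3.8 -123.8 tipz vis 81.0
drawer [0.023 0.404]
cart [0.018 0.036]
socket [0.027 0.002]
```

View pics/c7.png

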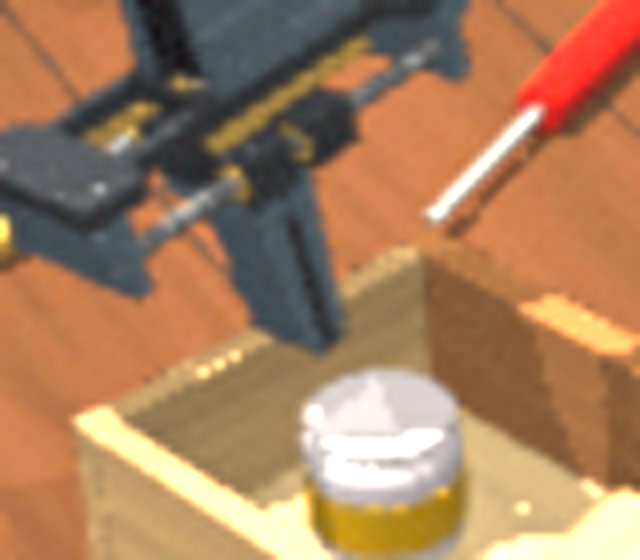

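Call:
arm_command(
  series=[0.012, 0.0036, 0, 0, 0, 0, 0.012, 0.0036, 0, 0, 0, 0, 0.012, 0.0036, 0, 0, 0, 0, 0.012, 0.0036, 0, 0, 0, 0, 0.012, 0.0036, 0, 0, 0, 0, 0.012, 0.0036, 0, 0, 0, 0],
)

```text
time_s: 11.57
ee_pos: [629.1, -108.6, 63.7]
ee_rot: [-171.9, -8.0, 106.3]
force: [-2.7, -0.6, 3.8]
gripper_width: 0.6
```

Call:
arm_command(
  series=[0.012, 0.0036, 0, 0, 0, 0, 0.012, 0.0036, 0, 0, 0, 0, 0.012, 0.0036, 0, 0, 0, 0, 0.012, 0.0036, 0, 0, 0, 0, 0.012, 0.0036, 0, 0, 0, 0],
)

```text
time_s: 11.98
ee_pos: [653.2, -101.4, 63.8]
ee_rot: [-171.9, -8.0, 106.3]
force: [-2.1, -0.8, 3.0]
gripper_width: 0.4
```

Run:
```python
from chk import *
mid((-16,8,-21));shift()
g=grab_frame("scene"); o=(230,140)
im=cv2.resize(g["frame"][o[1]:o[1]+70,o[0]:o[0]+80,::-1],None,fx=8,fy=8,interpolation=cv2.INTER_CUBIC)
cv2.imwrite("pics/c8.png",cv2.convertScaleAbs(im,alpha=1.4))
```

```text
t 11.98 ee [ 653.2 -101.4   63.8] rot [-171.93   -7.95  106.29] F [-2.1 -0.8  3. ] mid drawer 58.9 -124.0 tipz vis 81.0
drawer [-0.331 -0.536]
cart [-0.087  0.048]
socket [0.036 0.017]
```

View pics/c8.png

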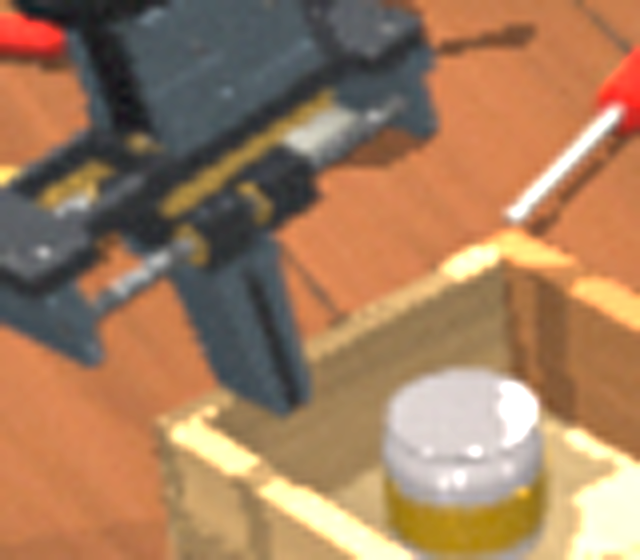

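Call:
arm_command(
  series=[0.012, 0.0036, 0, 0, 0, 0, 0.012, 0.0036, 0, 0, 0, 0, 0.012, 0.0036, 0, 0, 0, 0, 0.012, 0.0036, 0, 0, 0, 0, 0.012, 0.0036, 0, 0, 0, 0, 0.0048, 0.0014, 0, 0, 0, 0, 0, 0, 0, 0, 0, 0],
)

```text
time_s: 12.67
ee_pos: [679.4, -93.5, 63.7]
ee_rot: [-172.0, -7.9, 106.3]
force: [-0.9, 0.5, 3.7]
gripper_width: 0.3
```

Run:
```python
from chk import *
mid((-16,8,-21))
g=grab_frame("scene"); o=(230,140)
im=cv2.resize(g["frame"][o[1]:o[1]+70,o[0]:o[0]+80,::-1],None,fx=8,fy=8,interpolation=cv2.INTER_CUBIC)
cv2.imwrite("pics/c9.png",cv2.convertScaleAbs(im,alpha=1.4))
```

```text
t 12.67 ee [679.4 -93.5  63.7] rot [-171.99   -7.94  106.31] F [-0.9  0.5  3.7] mid drawer 86.4 -124.1 tipz vis 81.0
```

View pics/c9.png

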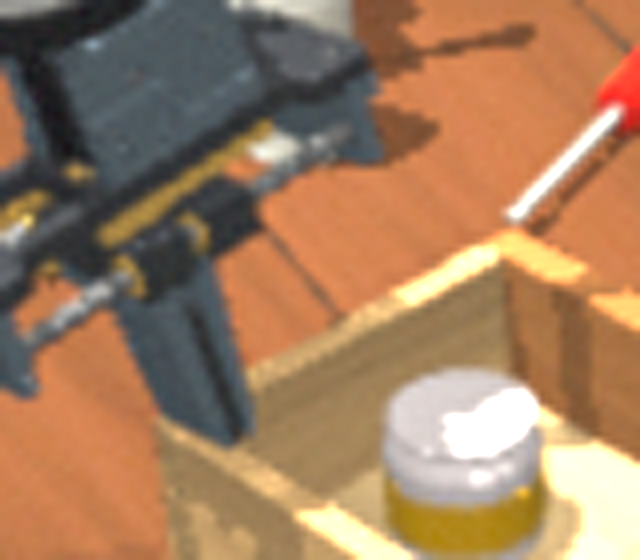

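Call:
arm_command(
  series=[0, 0, 0.01, 0, 0, 0, 0, 0, 0.03, 0, 0, 0, 0, 0, 0.08, 0, 0, 0, 0, 0, 0.09, 0, 0, 0, 0, 0, 0.09, 0, 0, 0, 0, 0, 0.09, 0, 0, 0, 0, 0, 0.09, 0, 0, 0, 0, 0, 0.09, 0, 0, 0, -0.07, 0, 0, 0, 0, 0, -0.07, 0, 0, 0, 0, 0, -0.07, 0, 0, 0, 0, 0, -0.07, 0, 0, 0, 0, 0, -0.07, 0, 0, 0, 0, 0, -0.07, 0, 0, 0, 0, 0, -0.07, 0, 0, 0, 0, 0, -0.07, 0, 0, 0, 0, 0, 0, 0, 0, 0, 0, 0, 0, 0, 0, 0, 0, 0, 0, 0, 0, 0],
)

```text
validation failed for argument at $.se...
```

Run:
```python
from chk import *
mid((-16,8,-21));shift()
g=grab_frame("scene"); cv2.imwrite("pics/e.png",g["frame"][:,:,::-1])
d=cv2.absdiff(g["frame"],load("scene")["frame"]); cv2.imwrite("pics/ed.png",cv2.convertScaleAbs(d,alpha=2))
```

```text
t 12.72 ee [679.4 -93.6  63.8] rot [-172.01   -7.94  106.3 ] F [-1.7 -0.1  4. ] mid drawer 86.3 -124.1 tipz vis 81.1
drawer [-0.016 -0.109]
cart [-0.029  0.039]
socket [-0.001 -0.003]
```

View pics/e.png

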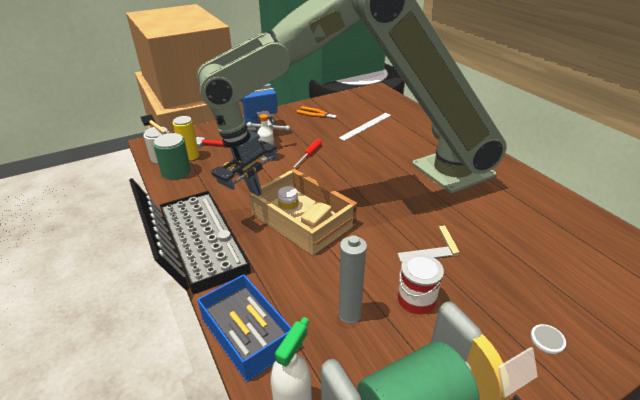

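View pics/ed.png

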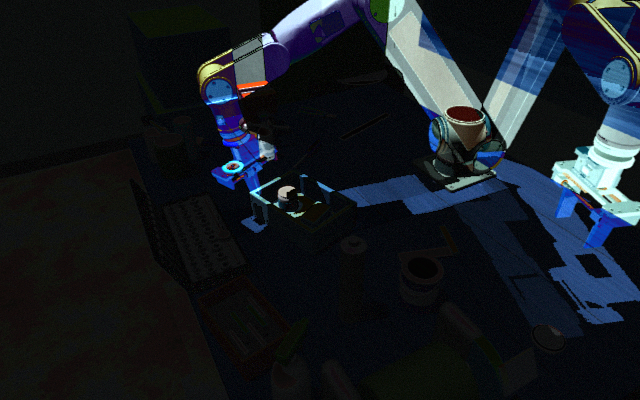

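Call:
arm_command(
  series=[0, 0, 0.01, 0, 0, 0, 0, 0, 0.03, 0, 0, 0, 0, 0, 0.08, 0, 0, 0, 0, 0, 0.09, 0, 0, 0, 0, 0, 0.09, 0, 0, 0, 0, 0, 0.09, 0, 0, 0, 0, 0, 0.09, 0, 0, 0, 0, 0, 0.09, 0, 0, 0],
)

```text
time_s: 13.48
ee_pos: [678.2, -93.7, 294.4]
ee_rot: [-172.0, -7.9, 106.3]
force: [1.0, -0.1, 0.6]
gripper_width: 0.5
```

Call:
arm_command(
  series=[-0.06, 0, 0, 0, 0, 0, -0.07, 0, 0, 0, 0, 0, -0.07, 0, 0, 0, 0, 0, -0.07, 0, 0, 0, 0, 0, -0.07, 0, 0, 0, 0, 0, -0.07, 0, 0, 0, 0, 0, -0.06, 0, 0, 0, 0, 0, -0.03, 0, 0, 0, 0, 0, 0, 0, 0, 0, 0, 0, 0, 0, 0, 0, 0, 0, 0, 0, 0, 0, 0, 0],
)

```text
time_s: 14.4
ee_pos: [479.6, -93.8, 292.0]
ee_rot: [-172.0, -7.9, 106.3]
force: [0.7, -0.1, -0.7]
gripper_width: 0.5
```

Run:
```python
from chk import *
mid((-16,8,-21));shift()
g=grab_frame("scene"); cv2.imwrite("pics/e2.png",g["frame"][:,:,::-1])
d=cv2.absdiff(g["frame"],load("scene")["frame"]); cv2.imwrite("pics/ed2.png",cv2.convertScaleAbs(d[80:350,100:500],alpha=2))
```

```text
t 14.4 ee [479.6 -93.8 292. ] rot [-172.01   -7.92  106.3 ] F [ 0.7 -0.1 -0.7] mid drawer -104.9 -66.2 tipz vis 309.3
drawer [-0.031 -0.002]
cart [ 0.004 -0.001]
socket [0.021 0.001]
```

View pics/e2.png

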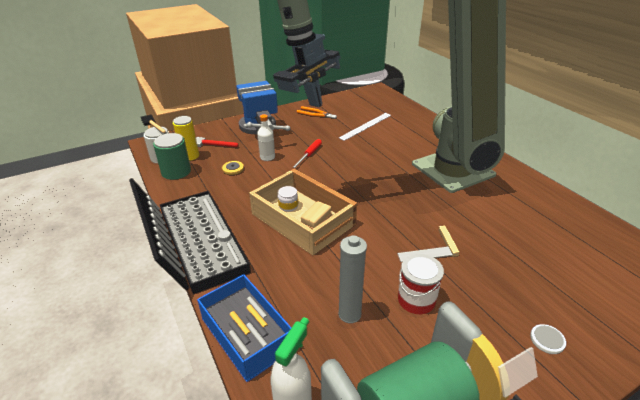

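View pics/ed2.png

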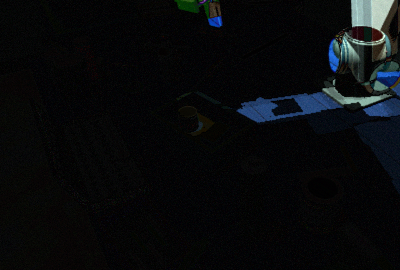

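```bash
python3 -c "
from workcell import env
print(env.job_done()); s=env.state(); print(s['time_s'],s['force'].round(1))"
```

```text
the job is handed in; nothing more can be done
None
the job is handed in; nothing more can be done
```

I ran the edge in one stroke and handed the job in at about 14.4 s. I ran it with the fingers shut and slightly tilted, so that one fingertip corner touched.

- **Stroke:** It went from the left end of the front edge (drawer y ≈ +125 mm) along the front to the right corner. It then followed the right side's edge to the rear corner (x ≈ +86 mm). By my estimate the first and last 4 to 5 mm of the edge were not reached. I then lifted the hand and moved it clear.
- **Force:** The press was mostly 3 to 5.5 N. Near the middle of the front edge it fell to about 1.2 N. The height readings there and the drag just before still showed contact, but that is the weakest point of the stroke.
- **Last checks:** Before hand-in the wrist force was near zero and the tool was clear of everything. The drawer's shift between the before and after pictures was about 0.03 px, within noise. The difference picture showed only the arm and its shadows changed.
- **Disagreement:** The pictures put the fingertips about 32 mm further back along the tool than the stated 11 mm ahead of the TCP. Contact came where the pictures predicted, so I used those for the path.
- **Failed call:** My first retract command was rejected as malformed. The arm did not move, and I re-sent it in two parts.

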